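Index the clay head round to its next view

ROBOT

A 6-joint arm with a two-finger parallel gripper is mounted at the origin on the work surface. World frame = base frame: x ahead of the robot, y to its left, z up, the work surface at z = 0. Lengths are in m, angles in degrees, forces in N, time in s.
With the tool pointing down it reaches from about 0.325 to 0.775 m from the base axis. Payload 5.5 kg.
Tool frame: the origin (TCP) lies at the very end of the fingers, on their centre line; the grasp point (between the pads) lies behind it (manip.hold_point_z is the z of the grasp point in the tool frame, in m); z points along the fingers, y is the line along which they close (so a half turn about z gives the same grasp; the last joint's range is limited). The gripper opens to 88 mm and grips with 3 to 60 N. Pads are 20 mm wide; open, the fingers measure 115 mm over their backs; the gripper's body (75 mm by 178 mm) begins 61 mm behind the grasp point.
Start: joints at [72.726, 5.22, 70.514, -0, 104.267, -3.249], TCP at [0.145, 0.582, 0.223] pointing down, gripper open.
Joint ranges: [-164.24, 164.24], [-49.07, 125.15], [9.68, 141.18], [-86.29, 266.29], [3.28, 154.24], [-151.56, 151.56]. Speed limits (degrees/s): [147.25, 147.25, 172.46, 180, 180, 180].

INTERFACE

Orientations are given as a 3x3 rotation matrix whose columns are the frame's x, y, z axes.
In Python, from workcell import manip gives the robot as it stands.
- The arm moves only by the tool servo_tool, never from a script. Its argument "targets" is a list of rows, each a list of 7 numbers: the turn, a rotation vector about the world's x, y, z in units of 30 degrees (1.0 is 30 degrees), then the shift along the world's x, y, z in units of 20 mm (1.0 is 20 mm), then the opening, from -1 (shut) to 1 (fully open), so that 0 is half open. In form: [[ax, ay, az, dx, dy, dz, claw], ...]. A call has 1 to 8 rows; each row shifts and turns the commanded pose from where the row before left it; what a row does not reach is not made up. A row lasts 1/10 s, in which the tool goes at most 50 mm and 8.59 degrees, less where a joint would pass 70% of its speed; a pose out of reach is approached as far as the arm can. A call with a number of a shift or a turn outside -1 to 1 is refused whole. A call with a gripper value outside its range is refused whole. The fingers move at their own pace and stop on an object; "force" is the grip in N (left out, the last holds). Time passes only in rows, so rows that do not move let the fingers close. It gives the time, the measured TCP pose, the force, the opening and the grip force at its end, in the units of the state.
- manip.sense(): the state, without advancing time (a new reading comes with each control period).
- manip.capture(name): name is "side" or "top"; returns the picture (480x640x3 uint8, blue, green, red); there is no depth.
- manip.camera_info(name): a dict with "vfov" (degrees; the focal length in pixels is half the picture's height over the tangent of half this angle, whatever the lens; pixels are square), "cx", "cy" (the principal point, pixels), "view" (4x4, takes a point from world to camera coordinates). Camera axes: x right, y up, looking along -z (the intrinsics and any distortion apply to the point x, -y, -z); pixel columns grow to the right and rows downward; lengths in m; the calibration is good to about 2 mm. A picture is of the moment at which its call begins. camera_info takes no time and is no camera call.
- manip.close_job(): hands the job in; it is judged then, once.
The state is a dict: "t": time; "joints": joint angles; "dq": joint speeds; "tau": joint torques, N m; "position": TCP position; "ee_rot": TCP orientation; "ft_force": force on the tool from outside, world axes, zero at the start; "torque": the same for the moment, N m; "opening": opening from 0.0 (shut) to 1.0 (fully open); "grip_force": force on a finger pad.
Only numpy, scipy, OpenCV 4.12 (cv2) and the standard library are available. Lean on these libraries where they do the work, as an engineer would, in place of code of your own. Each camera call takes 0.05 s, during which the arm holds its last target. There are 200 camera calls.

TASK

The clay head is to be turned to its next view: with the fingertips, press down the plunger at the edge of the modelling turntable (the button that goes round with the top) so that its pin leaves the index plate, then turn the top gently anticlockwise, seen from above, to the very next hole, one eighth of a turn and no further, and let the plunger spring fully up so that the pin locks in that hole. Do not touch the clay head or the board under it: they ride round on the turntable and must not be lifted or shifted. Leave everything else on the table where it lies.

Things in the scene. Friction and masses are not known exactly. Their poses are not given: they have to be found in the camera images.
- turntable (a joint): Angle of the round top of the turntable, rad, positive anticlockwise from above. 0 at the start, pin in a hole; the next hole is at 0.785. Play of the pin in a hole: 0.01 either way. Pin out, the top turns stiffly (0.2 N m, 1.5 N at the plunger) and stays where left; pin in, it is locked. The top is an aluminium disc 194 mm across, its face 86 mm above the table.
- plunger (a joint): How far the plunger is pressed, m: 0 up (pin 7 mm deep in its hole), 0.014 at its stop; beyond 0.0075 the pin is clear below the plate, 0.010 is right. Spring 5 N at 0, 8 N at 0.010, 9 N at the stop. Let go between holes it rises only to 0.007, its rounded tip sliding under the plate; within 3 mm of a hole's centre it snaps up into it.
- plunger_top (a point): Centre of the top of the plunger's head: black mushroom button 36 mm across (flat top 26 mm), 15 mm high, on a vertical 9 mm stem; top 150 mm above the table when up. It stands 142 mm from the turning axis, at the start on its left (+y) side give or take 26 degrees, and goes round with the top, anticlockwise being towards the robot. The head may also be pushed sideways.
- pin_tip (a point): Tip of the 8 mm pin under the index plate, 112 mm from the axis, on a foot that runs inward from the plunger's stem. The stem slides in a dark iron sleeve (27 mm across, top 116 mm above the table) on a bracket bolted to the edge of the turning top.
- next_hole (a point): Centre of the hole to go to, on the upper face of the index plate. The plate is the fixed steel disc under the top, 250 mm across, face 66 mm above the table, with eight 10 mm holes 45 degrees apart on a circle of 112 mm radius, seen round the edge of the top.
- table_axis (a point): Point on the vertical turning axis, at the height of the top's face, 86 mm above the table. The stand (dark cast foot 210 mm across) is bolted down, at a different place and heading each time.
- clay_head: Half-size study head in grey-brown clay, 105 mm tall, 70 mm wide, 95 mm nose to back, on a neck and a plywood board 110 x 110 x 12 mm, about 1 kg. Stands loose near the middle of the turntable, turned any way; top of the head 220 mm above the table. Origin: centre of the board's underside; face to its -x. Not to be touched.
- wood_tool: Bystander: boxwood modelling tool, 215 mm long, 12 mm thick, lying along its x on the table on the right of the turntable. Origin at its middle, on the table.
- pliers: Bystander: combination pliers with red grips, 160 mm long, 14 mm high, on the table between robot and turntable. Origin at the pivot, on the table; jaws to +x.
- clay_lump: Bystander: lump of clay, 60 x 52 x 36 mm, on the table, far right of the turntable. Origin under its centre.
- wire_coil: Bystander: coil of dark armature wire, 225 mm across, 16 mm high, lying at the near left. Origin at its centre, on the table.
- wire_horse: Bystander: horse of dark wire, 145 mm tall, on a wooden base 150 x 70 x 14 mm, left of the turntable. Origin under the centre of the base; head to -x.
- tool_tin: Bystander: round metal tin 72 mm across, 95 mm tall, with modelling tools standing in it up to 195 mm, well to the right of the turntable. Origin under its centre.
- calipers: Bystander: aluminium bow calipers, 130 x 108 mm, 11 mm high, lying at the near right. Origin at the pivot, on the table; points to +x.

How it is judged:
By the outcome, as a careful person would: the job done as asked, in the order asked, and still so for the second after the job is handed in, with the robot touching nothing.
It also fails if it takes over 42 s, if anything falls off the work surface, if the arm or the gripper's body presses on something with over 40 N, if the wrist force passes 120 N, or if a joint passes its speed limit or range.

## Working session

There is one attempt and no reset: what is moved stays moved. The work goes in short steps, Python scripts to look and compute and a tool call to move; the robot and the scene stay as the last step left them, time stands still between calls to the robot, and variables do not carry over. Pictures are saved under pics/ and viewed, at most 10 in all, crops included, and the job is handed in when it is done.

Besides the shell and the picture viewer there is one more tool, called after "Request:" in YAML: its name, and indented under it one key for each argument. servo_tool: Moves the arm, as the interface text tells. Its arguments: {"type":"object","properties":{"targets":{"type":"array"},"force":{"type":"number"}},"required":["targets"]}

```bash
mkdir -p pics; ls
cat > h.py <<'E'
import numpy as np, cv2
from workcell import manip
def ray(name,u,v):
    c=manip.camera_info(name); f=240/np.tan(np.radians(c['vfov'])/2)
    V=np.array(c['view']); d=np.array([(u-c['cx'])/f,-(v-c['cy'])/f,-1.])
    R=V[:3,:3]; return -R.T@V[:3,3], R.T@d
def atz(name,u,v,z):
    o,d=ray(name,u,v); return o+d*(z-o[2])/d[2]
def proj(name,p):
    c=manip.camera_info(name); f=240/np.tan(np.radians(c['vfov'])/2)
    V=np.array(c['view']); q=V[:3,:3]@np.array(p)+V[:3,3]
    return c['cx']+f*q[0]/-q[2], c['cy']-f*q[1]/-q[2]
E
python3 - <<'E'
from h import *
for n in('top','side'):
    cv2.imwrite(f'pics/{n}0.png',manip.capture(n)); c=manip.camera_info(n); print(c); print(ray(n,320,240))
s=manip.sense();print(s['t'],s['position'],s['ee_rot'],s['opening'],manip.hold_point_z)
E
```

```text
pics
{'vfov': 49.59912136231718, 'cx': 325.50870363217695, 'cy': 241.15135974034294, 'view': array([[-0.01846075, -0.99981477,  0.00544234, -0.01663401],
       [ 0.98501416, -0.01725334,  0.17160833, -0.564048  ],
       [-0.17148265,  0.0085288 ,  0.98515022, -1.32185514],
       [ 0.        ,  0.        ,  0.        ,  1.        ]])}
(array([ 0.32861298, -0.01508881,  1.39911175]), array([ 0.17386185,  0.00203653, -0.98482755]))
{'vfov': 51.546970559423556, 'cx': 315.0510364835028, 'cy': 243.09588739084035, 'view': array([[ 0.87597624, -0.48200105,  0.01845596, -0.52814782],
       [ 0.36629501,  0.68961528,  0.62470691, -0.26480194],
       [-0.3138369 , -0.54046808,  0.78064118, -1.0762167 ],
       [ 0.        ,  0.        ,  0.        ,  1.        ]])}
(array([ 0.22188405, -0.65361711,  1.01531016]), array([ 0.32484017,  0.53996424, -0.77656643]))
0.1 [0.14533085 0.58186608 0.22159628] [[-9.70196521e-01  2.42318855e-01 -5.32955478e-04]
 [ 2.42319418e-01  9.70195041e-01 -1.69783110e-03]
 [ 1.05654275e-04 -1.77637529e-03 -9.99998417e-01]] 1.0019760101079498 -0.0187
```

View pics/top0.png

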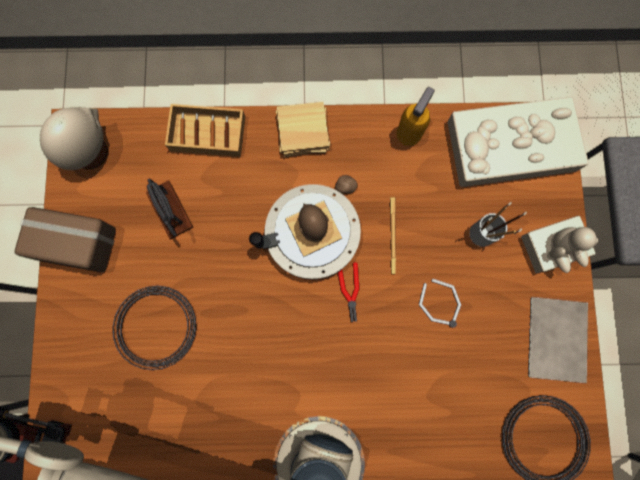

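View pics/side0.png

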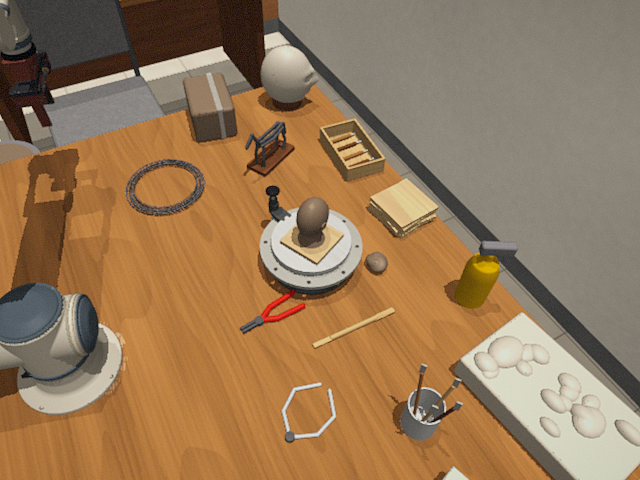

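The top view shows the turntable centred near (313,231) with the plunger head near (257,240). The side view has the plunger head near (272,191). I'll enlarge both for precise pixels.

Run:
```python
from h import *
a=cv2.imread('pics/top0.png')[175:285,235:375]; b=cv2.imread('pics/side0.png')[175:300,235:375]
r=lambda x:cv2.resize(x,None,fx=4,fy=4,interpolation=cv2.INTER_CUBIC)
A=r(a);B=r(b)
cv2.imwrite('pics/c1.png',A);cv2.imwrite('pics/c2.png',B)
for n,u,v,z in(('top',257,240,.15),('side',272.5,190,.15),('top',313,231,.066),('side',311,249,.066)): print(n,atz(n,u,v,z))
```

```text
top [0.55182202 0.14119933 0.15      ]
side [0.55806685 0.13901791 0.15      ]
top [0.58816548 0.00556332 0.066     ]
side [ 0.58602554 -0.00782026  0.066     ]
```

View pics/c1.png

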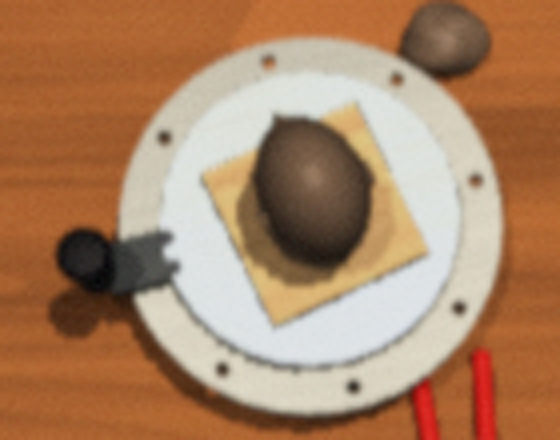

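View pics/c2.png

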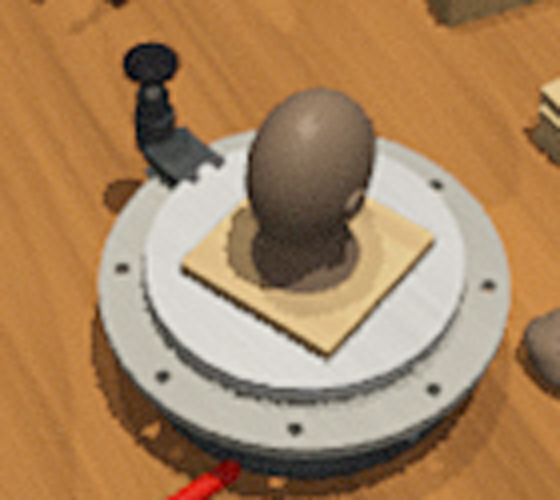

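Crop 1 shows seven holes, e.g. (269,62), (476,180) and (223,370), with the head near (85,255). Crop 2 shows six holes and the head's top near (151,61). I'll fit the index circle and phase.

Run:
```python
from h import *
from scipy.optimize import least_squares
T=[(269,62),(397,78),(476,180),(459,308),(353,387),(223,370),(165,137)]
S=[(436,184),(488,285),(434,390),(294,429),(163,377),(122,268)]
f=lambda L:np.array([((x+.5)/4-.5+235,(y+.5)/4-.5+175) for x,y in L])
P={}
for n,L in(('top',T),('side',S)):
    P[n]=np.array([atz(n,u,v,.066) for u,v in f(L)])[:,:2]
def model(p,X):
    d=X-p[:2]; a=np.arctan2(d[:,1],d[:,0])-p[2]; k=np.round(a/(np.pi/4))*np.pi/4+p[2]
    return (p[:2]+p[3]*np.c_[np.cos(k),np.sin(k)]-X)
for nm,X in(('top',P['top']),('side',P['side']),('both',np.vstack([P['top'],P['side']]))):
    best=min((least_squares(lambda p:model(p,X).ravel(),[.587,0,a,.112]) for a in np.radians([-15,0,15,30])),key=lambda r:r.cost)
    print(nm,best.x.round(4),np.degrees(best.x[2])%45,np.abs(best.fun).max().round(4))
# head: triangulate
u=f([(85,255)])[0];v=f([(151,61)])[0]
o1,d1=ray('top',*u);o2,d2=ray('side',*v)
s=np.linalg.lstsq(np.c_[d1,-d2],o2-o1,rcond=None)[0];print(o1+s[0]*d1,o2+s[1]*d2)
c=best.x[:2]
for n,w in(('top',u),('side',v)):
    h=atz(n,*w,.15)[:2];e=h-c;print(n,h,np.hypot(*e),np.degrees(np.arctan2(e[1],e[0])))
for t in np.degrees(best.x[2])%45+np.array([90,135]): print(t,c+.142*np.array([np.cos(np.radians(t)),np.sin(np.radians(t))]))
```

```text
top [0.5904 0.0073 0.2365 0.112 ] 13.551031328784443 0.0007
side [0.5933 0.0066 0.2381 0.1125] 13.640956170258304 0.0007
both [0.5917 0.0069 0.2385 0.1122] 13.663498862200624 0.0022
[0.55683228 0.14461296 0.1448752 ] [0.5598025  0.14383604 0.14531673]
top [0.55589978 0.14396042] 0.14164881996449097 104.65098395271806
side [0.55798345 0.13954326] 0.1368512107239002 104.27472552163827
103.66349886220063 [0.55818394 0.14489876]
148.6634988622006 [0.47044093 0.08076638]
```

Axis ≈ (0.592, 0.007). The plunger is at 103.7°, (0.558, 0.145), and the goal is at 148.7°, (0.470, 0.081). I'll approach with the gripper shut and its long side tangential.

Request:
servo_tool:
  targets:
    - [0,0,-0.095,0.94,-1,0,-1]
    - [0,0,-0.095,0.94,-1,0,-1]
    - [0,0,-0.095,0.94,-1,0,-1]
    - [0,0,-0.095,0.94,-1,0,-1]
    - [0,0,-0.095,0.94,-1,0,-1]
    - [0,0,-0.095,0.94,-1,0,-1]
    - [0,0,-0.095,0.94,-1,0,-1]
    - [0,0,-0.095,0.94,-1,0,-1]

```text
t: 0.9
position: [0.2964, 0.4211, 0.2221]
ee_rot: [[-0.799, 0.601, -0.0], [0.601, 0.799, -0.001], [-0.0, -0.001, -1.0]]
ft_force: [0.3, 0.2, 0.2]
opening: 0.305
grip_force: 0.0
```

Request:
servo_tool:
  targets:
    - [0,0,-0.095,0.94,-1,0,-1]
    - [0,0,-0.095,0.94,-1,0,-1]
    - [0,0,-0.095,0.94,-1,0,-1]
    - [0,0,-0.095,0.94,-1,0,-1]
    - [0,0,-0.095,0.94,-1,0,-1]
    - [0,0,-0.095,0.94,-1,0,-1]
    - [0,0,-0.095,0.94,-1,0,-1]
    - [0,0,-0.095,0.94,-1,0,-1]

```text
t: 1.7
position: [0.4467, 0.2611, 0.2222]
ee_rot: [[-0.504, 0.864, -0.001], [0.864, 0.504, -0.0], [0.0, -0.001, -1.0]]
ft_force: [0.8, 0.6, -0.4]
opening: 0.006
grip_force: 0.0
```

Request:
servo_tool:
  targets:
    - [0,0,-0.095,0.94,-1,0,-1]
    - [0,0,-0.095,0.94,-1,0,-1]
    - [0,0,-0.095,0.94,-1,0,-1]
    - [0,0,-0.095,0.94,-1,0,-1]
    - [0,0,-0.095,0.94,-0.9,0,-1]
    - [0,0,-0.095,0.94,-0.9,0,-1]
    - [0,0,0,0,0,0,-1]
    - [0,0,0,0,0,0,-1]

```text
t: 2.5
position: [0.5589, 0.1459, 0.2219]
ee_rot: [[-0.229, 0.973, -0.002], [0.973, 0.229, 0.0], [0.0, -0.002, -1.0]]
ft_force: [-0.3, 0.9, -0.2]
opening: 0.004
grip_force: 0.0
```

Request:
servo_tool:
  targets:
    - [0,0,0,0,0,-0.7,-1]
    - [0,0,0,0,0,-0.8,-1]
    - [0,0,0,0,0,-0.8,-1]
    - [0,0,0,0,0,-0.6,-1]
    - [0,0,0,0,0,-0.3,-1]
    - [0,0,0,0,0,0,-1]

```text
t: 3.1
position: [0.5583, 0.1461, 0.157]
ee_rot: [[-0.23, 0.973, -0.002], [0.973, 0.23, -0.0], [0.0, -0.002, -1.0]]
ft_force: [0.5, -0.4, 0.0]
opening: 0.003
grip_force: 0.0
```

Run:
```python
from h import *
s=manip.sense();print(s['position'],s['ft_force'])
r=lambda x:cv2.resize(x,None,fx=4,fy=4,interpolation=cv2.INTER_CUBIC)
b=r(manip.capture('side')[130:260,235:335]);a=r(manip.capture('top')[190:280,235:335])
im=np.zeros((520,800,3),np.uint8);im[:,:400]=b;im[:360,400:]=a;cv2.imwrite('pics/d1.png',im)
```

```text
[0.55833475 0.14612396 0.15702011] [ 0.52125425 -0.36810618  0.04671419]
```

View pics/d1.png

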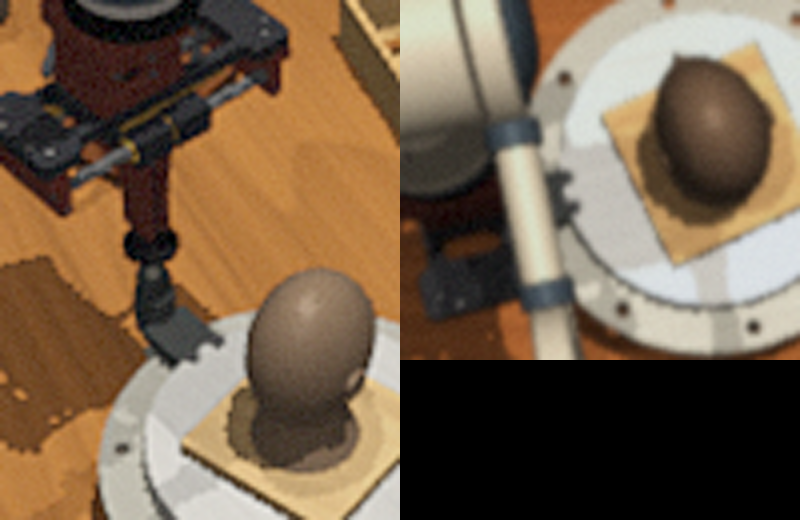

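In the side crop the shut fingertips sit centred over the black button (150,240), clear of the clay head. Now I'll press.

Request:
servo_tool:
  targets:
    - [0,0,0,0,0,-0.15,-1]
    - [0,0,0,0,0,-0.15,-1]
    - [0,0,0,0,0,-0.15,-1]
    - [0,0,0,0,0,-0.15,-1]
    - [0,0,0,0,0,-0.15,-1]
    - [0,0,0,0,0,-0.15,-1]
    - [0,0,0,0,0,0,-1]
    - [0,0,0,0,0,0,-1]

```text
t: 4.0
position: [0.5596, 0.1463, 0.1423]
ee_rot: [[-0.23, 0.973, 0.003], [0.973, 0.23, 0.001], [-0.0, 0.003, -1.0]]
ft_force: [-1.4, -0.2, 7.0]
opening: -0.002
grip_force: 3.3
```

Request:
servo_tool:
  targets:
    - [0,0,0,0,0,-0.1,-1]
    - [0,0,0,0,0,-0.1,-1]
    - [0,0,0,0,0,0,-1]
    - [0,0,0,0,0,0,-1]

```text
t: 4.4
position: [0.5599, 0.1463, 0.1388]
ee_rot: [[-0.23, 0.973, 0.004], [0.973, 0.23, 0.001], [-0.0, 0.004, -1.0]]
ft_force: [-1.1, -0.7, 7.9]
opening: 0.007
grip_force: 3.8
```

Request:
servo_tool:
  targets:
    - [0,0,0.0625,-0.2225,-0.07,0,-1]
    - [0,0,0.0625,-0.2225,-0.07,0,-1]
    - [0,0,0.0625,-0.2225,-0.07,0,-1]
    - [0,0,0.0625,-0.2225,-0.07,0,-1]

```text
t: 4.8
position: [0.5423, 0.141, 0.139]
ee_rot: [[-0.356, 0.934, 0.005], [0.934, 0.356, 0.001], [-0.0, 0.005, -1.0]]
ft_force: [1.1, -0.6, 7.9]
opening: 0.002
grip_force: 3.8
```

Run:
```python
from h import *
s=manip.sense();print(s['position'],s['ft_force'])
r=lambda x:cv2.resize(x,None,fx=4,fy=4,interpolation=cv2.INTER_CUBIC)
b=r(manip.capture('side')[130:260,215:335]);cv2.imwrite('pics/e1.png',b)
```

```text
[0.54232381 0.14098245 0.13900626] [ 1.10804937 -0.61034988  7.94531016]
```

View pics/e1.png

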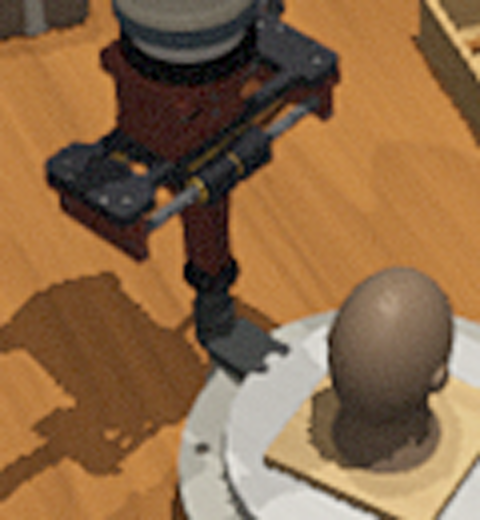

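The button at crop (210,272) has moved with the fingertips and the bracket is following. I'll continue along the arc.

Request:
servo_tool:
  targets:
    - [0,0,0.0625,-0.21,-0.0975,0,-1]
    - [0,0,0.0625,-0.21,-0.0975,0,-1]
    - [0,0,0.0625,-0.21,-0.0975,0,-1]
    - [0,0,0.0625,-0.21,-0.0975,0,-1]
    - [0,0,0.0625,-0.196,-0.124,0,-1]
    - [0,0,0.0625,-0.196,-0.124,0,-1]
    - [0,0,0.0625,-0.196,-0.124,0,-1]
    - [0,0,0.0625,-0.196,-0.124,0,-1]

```text
t: 5.65
position: [0.5096, 0.1236, 0.139]
ee_rot: [[-0.586, 0.81, 0.004], [0.81, 0.586, 0.002], [-0.001, 0.005, -1.0]]
ft_force: [-0.3, 1.9, 8.2]
opening: 0.003
grip_force: 4.1
```

Request:
servo_tool:
  targets:
    - [0,0,0.0625,-0.1775,-0.15,0,-1]
    - [0,0,0.0625,-0.1775,-0.15,0,-1]
    - [0,0,0.0625,-0.1775,-0.15,0,-1]
    - [0,0,0.0625,-0.1775,-0.15,0,-1]
    - [0,0,0.0625,-0.1575,-0.17,0,-1]
    - [0,0,0.0625,-0.1575,-0.17,0,-1]
    - [0,0,0.0625,-0.1575,-0.17,0,-1]
    - [0,0,0,0,0,0,-1]

```text
t: 6.45
position: [0.485, 0.1012, 0.1386]
ee_rot: [[-0.754, 0.656, 0.002], [0.656, 0.754, 0.002], [-0.0, 0.003, -1.0]]
ft_force: [-3.3, 2.1, 8.6]
opening: 0.004
grip_force: 4.1
```

Run:
```python
from h import *
s=manip.sense();print(s['position'],s['ft_force'],s['joints'])
r=lambda x:cv2.resize(x,None,fx=4,fy=4,interpolation=cv2.INTER_CUBIC)
b=r(manip.capture('side')[155:285,220:370]);cv2.imwrite('pics/f1.png',b)
```

```text
[0.48504541 0.10118963 0.13860855] [-3.29902336  2.10297951  8.59355592] [ 7.79032217e+00 -1.11840856e+01  9.48582068e+01  8.39195813e-02
  9.61981307e+01 -4.11812467e+01]
```

View pics/f1.png

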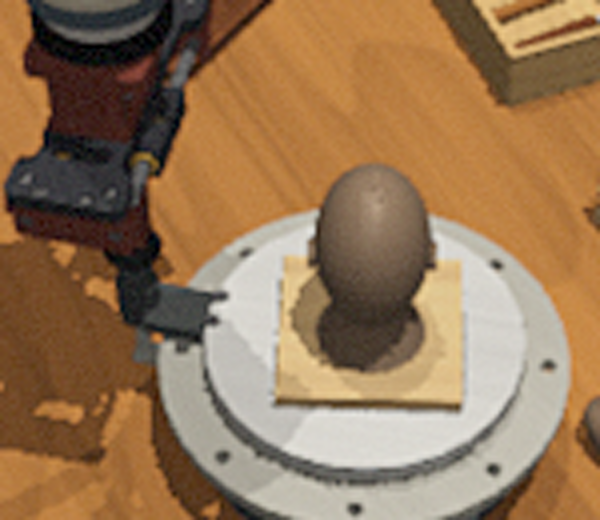

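The button, bracket and board are all turning together, with about 9° to go. I'll finish just short of nominal, inside the snap range.

Request:
servo_tool:
  targets:
    - [0,0,0.048,-0.108,-0.145,0,-1]
    - [0,0,0.048,-0.108,-0.145,0,-1]
    - [0,0,0.048,-0.108,-0.145,0,-1]
    - [0,0,0.048,-0.108,-0.145,0,-1]
    - [0,0,0.048,-0.108,-0.145,0,-1]
    - [0,0,0.048,-0.108,-0.145,0,-1]
    - [0,0,0,0,0,0,-1]
    - [0,0,0,0,0,0,-1]

```text
t: 7.3
position: [0.472, 0.0838, 0.1384]
ee_rot: [[-0.844, 0.536, 0.001], [0.536, 0.844, 0.001], [-0.0, 0.002, -1.0]]
ft_force: [-3.5, 1.8, 8.1]
opening: 0.009
grip_force: 4.2
```

Run:
```python
from h import *
s=manip.sense();p=s['position'];print(p,s['ft_force'],np.degrees(np.arctan2(p[1]-.0069,p[0]-.5917)))
r=lambda x:cv2.resize(x,None,fx=4,fy=4,interpolation=cv2.INTER_CUBIC)
im=manip.capture('side');cv2.imwrite('pics/g.png',im);im0=cv2.imread('pics/side0.png')
# board corners by colour, homography-free: rectify disc face at z=.098 (board top) from both pictures, find rotation by min-area rect
def rect(im,name='side'):
    h=cv2.cvtColor(im,cv2.COLOR_BGR2HSV)
    n=400;g=np.linspace(-.1,.1,n)
    X,Y=np.meshgrid(g,g)
    m=np.array([[proj(name,(.5917+x,.0069+y,.098)) for x in g] for y in g],np.float32)
    w=cv2.remap(im,m[...,0],m[...,1],cv2.INTER_LINEAR);return w
a,b=rect(im0),rect(im)
cv2.imwrite('pics/g1.png',np.hstack([a,b]))
```

```text
[0.47197844 0.08375718 0.13839907] [-3.50341048  1.79731033  8.10512908] 147.30091421783425Traceback (most recent call last):
  File "<stdin>", line 12, in <module>
  File "<stdin>", line 10, in rect
  File "h.py", line 10, in proj
    c=manip.camera_info(name); f=240/np.tan(np.radians(c['vfov'])/2)
ValueError: time passes only in moves, steps and waits
```

Run:
```python
from h import *
q=[(-.1,-.1),(.1,-.1),(.1,.1),(-.1,.1)]
src=np.float32([proj('side',(.5917+x,.0069+y,.098)) for x,y in q]);dst=np.float32([(200+2000*x,200-2000*y) for x,y in q])
H=cv2.getPerspectiveTransform(src,dst)
w=[cv2.warpPerspective(cv2.imread(f),H,(400,400),flags=cv2.INTER_CUBIC) for f in('pics/side0.png','pics/g.png')]
c=lambda i:cv2.getRotationMatrix2D((200,200),i,1)
# rotation of disc picture by best correlation of board colour mask within 160 px
m=[(cv2.inRange(cv2.cvtColor(x,cv2.COLOR_BGR2HSV),(12,60,120),(30,255,255))) for x in w]
for x in m:
    cs=max(cv2.findContours(x,cv2.RETR_EXTERNAL,cv2.CHAIN_APPROX_NONE)[0],key=cv2.contourArea)
    print(cv2.minAreaRect(cs),cv2.approxPolyDP(cs,6,True).reshape(-1,2).tolist())
cv2.imwrite('pics/g1.png',np.hstack(w))
```

```text
((202.93502807617188, 213.83766174316406), (227.83396911621094, 228.50045776367188), 66.66114807128906) [[175, 103], [65, 152], [57, 163], [152, 358], [143, 362], [329, 278], [345, 260], [300, 157], [279, 168], [280, 175], [302, 162], [301, 172], [264, 196], [253, 240], [220, 269], [173, 267], [127, 237], [132, 195], [164, 150]]
((209.59910583496094, 197.2459716796875), (221.23829650878906, 250.23081970214844), 21.317913055419922) [[148, 66], [64, 270], [262, 352], [341, 163], [343, 115], [329, 152], [270, 200], [251, 256], [224, 272], [199, 273], [148, 249], [132, 213], [148, 177], [186, 147], [183, 100], [207, 62], [189, 81]]
```

View pics/g1.png

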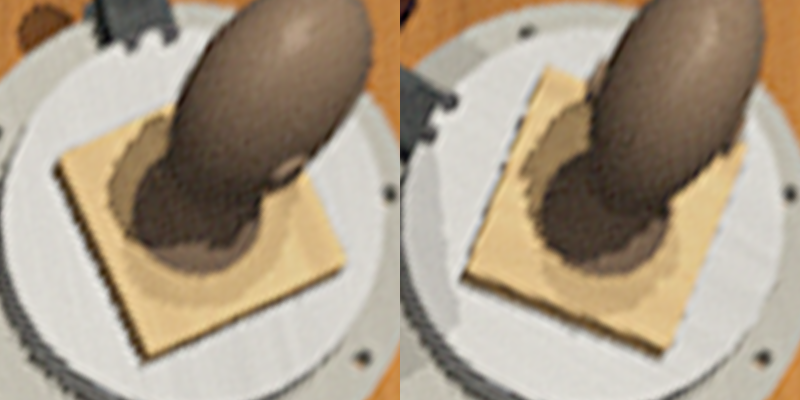

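The board has turned with the top, by roughly 42–44° from its corner points. I'll refine this with line fits to the two front edges.

Run:
```python
from h import *
w=cv2.imread('pics/g1.png').astype(np.float32); b=[w[:,:400],w[:,400:]]
def edge(im,p,q):
    p,q=np.array(p,float),np.array(q,float);d=(q-p)/np.linalg.norm(q-p);n=np.array([-d[1],d[0]])
    n=n if n@(np.array([205,210])-p)<0 else -n   # outward
    sat=im[...,2]-im[...,0]   # red minus blue: wood vs grey
    pts=[]
    for s in np.linspace(.12,.88,50):
        c=p+s*(q-p);k=np.arange(-14,14.1,.5);L=c+k[:,None]*n
        v=cv2.GaussianBlur(cv2.remap(sat,L[:,0].astype(np.float32).reshape(-1,1),L[:,1].astype(np.float32).reshape(-1,1),1),(1,7),0).ravel()
        th=(v[:8].mean())*.6; i=np.argmax(v<th)
        if i>0: pts.append(L[i])
    vx,vy,_,_=cv2.fitLine(np.float32(pts),cv2.DIST_HUBER,0,.01,.01).ravel()
    return np.degrees(np.arctan2(-vy,vx)),len(pts)
for im,es in((b[0],[((57,163),(150,357)),((150,357),(345,264))]),(b[1],[((64,271),(262,353)),((262,353),(342,155)),((147,68),(64,271))])):
    print([edge(im,*e) for e in es])
```

```text
[(np.float32(-65.56315), 50), (np.float32(24.660364), 50)]
[(np.float32(-22.103195), 50), (np.float32(68.47005), 50), (np.float32(68.4668), 50)]
```

The turn is 43.7°, so about 1.3° short. I'll nudge 3 mm along the tangent, then lift slowly.

Request:
servo_tool:
  targets:
    - [0,0,0.015,-0.03,-0.045,0,-1]
    - [0,0,0.015,-0.03,-0.045,0,-1]
    - [0,0,0.015,-0.03,-0.045,0,-1]
    - [0,0,0,0,0,0,-1]
    - [0,0,0,0,0,0,-1]

```text
t: 7.85
position: [0.4704, 0.0813, 0.1384]
ee_rot: [[-0.857, 0.516, 0.002], [0.516, 0.857, 0.002], [-0.001, 0.002, -1.0]]
ft_force: [-3.7, 2.7, 8.0]
opening: 0.003
grip_force: 4.0
```

Request:
servo_tool:
  targets:
    - [0,0,0,0,0,0.1,-1]
    - [0,0,0,0,0,0.1,-1]
    - [0,0,0,0,0,0.1,-1]
    - [0,0,0,0,0,0.1,-1]
    - [0,0,0,0,0,0,-1]

```text
t: 8.35
position: [0.4704, 0.0813, 0.1461]
ee_rot: [[-0.857, 0.516, 0.001], [0.516, 0.857, 0.002], [-0.0, 0.002, -1.0]]
ft_force: [-2.5, 2.2, 6.2]
opening: 0.007
grip_force: 3.1
```

At z = 0.146 the plunger still pushes with 6.2 N (about 4 mm depth), so the pin has entered the hole. I'll lift clear.

Request:
servo_tool:
  targets:
    - [0,0,0,0,0,0.1,-1]
    - [0,0,0,0,0,0.1,-1]
    - [0,0,0,0,0,0.1,-1]
    - [0,0,0,0,0,0.3,-1]
    - [0,0,0,0,0,0.6,-1]
    - [0,0,0,0,0,1,-1]
    - [0,0,0,0,0,1,-1]
    - [0,0,0,0,0,1,-1]

```text
t: 9.15
position: [0.4704, 0.0803, 0.23]
ee_rot: [[-0.856, 0.517, 0.0], [0.517, 0.856, -0.0], [-0.0, -0.0, -1.0]]
ft_force: [0.4, 1.1, 0.2]
opening: 0.004
grip_force: 0.0
```

Request:
servo_tool:
  targets:
    - [0,0,0,-0.8,0.6,0.3,-1]
    - [0,0,0,-0.8,0.6,0,-1]
    - [0,0,0,-0.8,0.6,0,-1]
    - [0,0,0,-0.8,0.6,0,-1]
    - [0,0,0,-0.8,0.8,0,-1]
    - [0,0,0,0,0.8,0,-1]
    - [0,0,0,0,0.8,0,-1]
    - [0,0,0,0,0,0,-1]

```text
t: 9.95
position: [0.3902, 0.1775, 0.2352]
ee_rot: [[-0.857, 0.515, 0.0], [0.515, 0.857, 0.0], [-0.0, 0.0, -1.0]]
ft_force: [0.2, 0.8, 0.5]
opening: 0.009
grip_force: 0.0
```

Run:
```python
from h import *
im=manip.capture('side');t=manip.capture('top')
r=lambda x:cv2.resize(x,None,fx=4,fy=4,interpolation=cv2.INTER_CUBIC)
o=np.zeros((520,800,3),np.uint8);o[:500,:400]=r(im[175:300,225:325]);o[:480,400:]=r(t[175:295,235:335]);cv2.imwrite('pics/z.png',o)
print(manip.sense()['ft_force'])
```

```text
[-0.683895   -0.39240772 -0.44160928]
```

View pics/z.png

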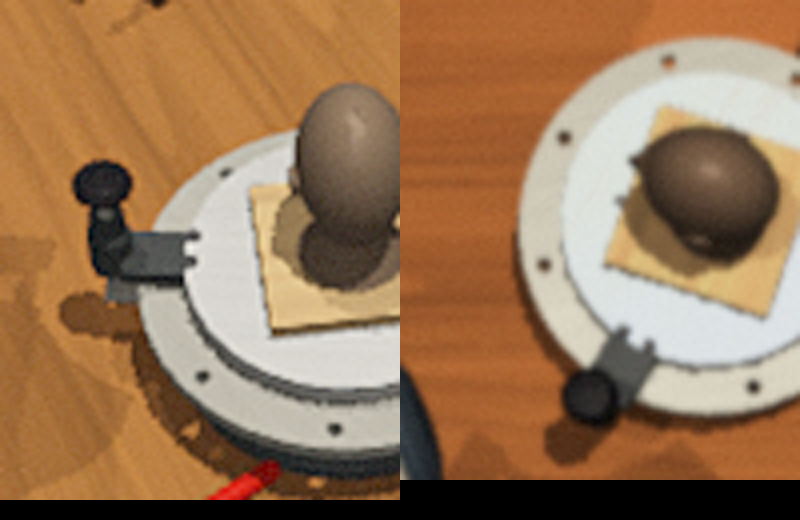

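The plunger stands at the next hole, with its old hole now visible at (544,264). The button is up and the head and board are riding undisturbed. I'll hand in.

```bash
python3 -c "
from h import *
f=lambda x,y,ox,oy:((x+.5)/4-.5+ox,(y+.5)/4-.5+oy)
o1,d1=ray('top',*f(190,396,235,175));o2,d2=ray('side',*f(103,179,225,175))
s=np.linalg.lstsq(np.c_[d1,-d2],o2-o1,rcond=None)[0];print(o1+s[0]*d1,o2+s[1]*d2)
print(manip.close_job())"
```

```text
[0.46870399 0.08052178 0.14664713] [0.47242585 0.0796657  0.14699808]
the job is handed in; nothing more can be done
None
```

The turntable is turned one eighth anticlockwise to the next hole; the 6.2 N spring force during the lift and the final pictures show the plunger up and the pin locked, with the clay head and board untouched. I handed the job in at about 10 s of the 42 s allowed; no verdict came back.

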